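Short spin on the microcentrifuge

TASK

Push the microcentrifuge's open lid fully shut with your fingertips, then reach down into the blue-ringed well on its console and press the sunken orange short-spin key all the way in. The rotor turns only while that key is down, so keep it held in: finish with the fingertips still pressing it. Do not force anything, leave the grey lid-release key alone, and do not shift or pick up the things standing around the machine.

Things in the scene. Friction and masses are not known exactly. Their poses are not given: they have to be found in the camera images.
- centrifuge: White microcentrifuge, fixed, level: 290 mm deep (x), 240 wide (y), 128 high with lid shut. Origin: centre of its underside, on the bench. x points to its back (lid hinge), front faces -x, roughly to the robot's left. Rotor chamber x -60 to +145 mm, deck 114 mm high, under the lid. Console x -145 to -60 mm, 114 mm high: display mid, blue-ringed well at y -75 mm, grey release key at y +90 mm.
- lid (a joint): Lid angle, rad: 0 = fully shut (hard stop), grows as it opens, 0.55 to 1.05 at the start, at most 1.35. White frame with smoked clear pane, 198 mm from hinge to front edge, 224 wide, 14 thick, 0.24 kg. Stiff hinge (friction 0.36 N m): it stays where it is left; about 1 to 3 N near its middle pushes it down. Shut, its upper face is level, 128 mm above the bench, the pane 2 mm lower.
- lid_hinge (a point): Fixed point on the hinge axis at the middle of the machine's back, 118 mm above the bench; the axis runs along the machine's y. x and z axes as the machine's.
- lid_lip (a point): Middle of the lid's front edge on its upper (outer) face, by the blue finger lip, which stands 7 mm past it. Moves with the lid: 198 mm from the hinge axis along the lid and 10 mm off it, so 128 mm above the bench when shut. z is the lid's outward normal, x points along the lid to the hinge.
- well_rim (a point): Centre of the mouth of the well, level with the top of its blue ring, 116 mm above the bench (2 mm above the console). The well is a round upright hole 48 mm in diameter, open upwards; the ring is 59 mm across. The well's floor is 28 mm below this point; the key's face, when up, 22 mm below it.
- spin_key (a joint): Travel in m of the orange short-spin key: 0 = up, 0.005 = fully in (hard stop). It moves straight down and springs back when let go: about 1.1 N to start it, 3.9 N to hold it fully in.
- spin_key_top (a point): Centre of the key's flat face, an orange disc 30 mm in diameter in the middle of the well, 94 mm above the bench when up, 89 mm when fully in; moves with the key.
- release_key (a joint): Travel in m of the grey square lid-release key (to be left alone): 0 = up, 0.003 = in. Springs back.
- release_key_top (a point): Centre of the top face of the grey lid-release key, 30 x 30 mm, 4 mm proud of the console, 165 mm from the well's centre.
- tube_rack: Bystander: loose blue rack with coloured capped tubes, 70 x 130 mm, 49 mm high, in front of the console. Origin at the centre of its underside.
- reagent_bottle: Bystander: loose amber bottle with a black cap, 62 mm in diameter, 135 mm high, behind the machine. Origin at the centre of its underside.
- beaker: Bystander: loose clear beaker, 68 mm across, 88 mm high, in front of the well's end of the console. Origin at the centre of its underside.
- tip_box: Bystander: loose box with a yellow lid, 85 x 118 mm, 68 mm high, behind the machine. Origin at the centre of its underside.

How it is judged:
On the way, in this order (a step that is already met when the one before it is completed fails the run):
1. the lid is shut, the short-spin key still up (value of joint lid below 0.05 rad and value of joint spin_key below 0.0015 m), for 0.2 s.
2. the short-spin key is pressed in with the lid shut (value of joint lid below 0.05 rad and value of joint spin_key above 0.0035 m), for 0.3 s.
At the end, for the whole second after the job is handed in: The lid is shut (within 0.05 rad) and at rest, the fingers hold the short-spin key in (at least 3.5 of its 5 mm, more than 0.5 N) through the last second, the release key is up, and the four bystanders stand upright within 20 mm of where they began (all of step 2 and velocity of joint lid below 0.05 rad/s and contact force between the fingers and centrifuge above 0.5 N and value of joint release_key below 0.001 m and distance of each of tube_rack, reagent_bottle, beaker, tip_box from where it was at the start of the episode below 0.02 m and angle between each of tube_rack, reagent_bottle, beaker, tip_box's own z axis and vertical below 0.2 rad); the arm keeps its last pose, push and grip.
It fails at once if the short-spin key pressed while the lid is open (value of joint spin_key above 0.002 m and value of joint lid above 0.08 rad).
It fails at once if the lid-release key pressed (value of joint release_key above 0.0015 m).
It fails at once if the lid lifted further open instead of being pushed shut (value of joint lid above 1.15 rad).
It fails at once if the machine forced: pushed by the fingers with more than 60 N (contact force between the fingers and centrifuge above 60 N).
It fails at once if a bystander shifted, lifted or tipped (distance of any of tube_rack, reagent_bottle, beaker, tip_box from where it was at the start of the episode above 0.02 m or angle between any of tube_rack, reagent_bottle, beaker, tip_box's own z axis and vertical above 0.3 rad).
It also fails if it takes over 42 s, if anything falls off the work surface, if the arm or the gripper's body presses on something with over 40 N, if the wrist force passes 120 N, or if a joint passes its speed limit or range.

ROBOT

A 7-joint arm with a two-finger parallel gripper is mounted at the origin on the work surface. World frame = base frame: x ahead of the robot, y to its left, z up, the work surface at z = 0. Lengths are in m, angles in rad, forces in N, time in s.
With the tool pointing down it reaches from about 0.425 to 0.925 m from the base axis. Payload 6.8 kg.
Tool frame: the origin (TCP) lies at the very end of the fingers, on their centre line; the grasp point (between the pads) lies 19 mm behind it (bot.grasp_offset is the distance from the TCP to the grasp point, in m); z points along the fingers, y is the direction in which the jaws open and shut (so a half turn about z gives the same grasp; the last joint's range is limited). The gripper opens to 85 mm and grips with 20 to 120 N. Pads are 22 mm wide; open, the fingers measure 114 mm over their backs; the gripper's body (76 mm by 85 mm) begins 54 mm behind the grasp point. The pads swing forward as they close: fully open they stand 13 mm farther back than shut.
Start: joints at [1.24, 0.477, 0.022, 1.555, -0.011, 1.109, -0.083], TCP at [0.149, -0.658, 0.231] pointing down, gripper open.
Joint ranges: [-2.96, 2.96], [-0.34, 2.1], [-1.41, 1.46], [0.24, 2.44], [-1.37, 4.51], [0.17, 1.92], [-2.96, 2.96]. Speed limits (rad/s): [2.39, 2.39, 3.14, 3.14, 3.14, 3.14, 3.14].

INTERFACE

Orientations are given as a unit quaternion [w, x, y, z].
In Python, from station import monitor, cams, bot, finder gives the robot as it stands.
- The arm moves only by the tool jog_arm, never from a script. Its argument "plan" is a list of rows, each an object of numbers: "x", "y", "z": the shift along the tool's x, y, z as a fraction of full scale; "wx", "wy", "wz": the turn, a rotation vector about the tool's x, y, z as a fraction of full scale. A call has 1 to 12 rows; each row is the pose to reach, as a shift and turn from the pose measured when the call began, along the tool's axes at that moment, turning the shorter way round; what a row does not reach only later rows make up. Full scale, the value 1, is 20 cm for a shift and 180 degrees for a turn. A row lasts 1/12 s, in which the tool goes at most 41.7 mm and 7.16 degrees, less where a joint would pass 70% of its speed; a pose out of reach is approached as far as the arm can. A call with a number of a shift or a turn outside -1 to 1 is refused whole. A call with a gripper value outside its range is refused whole. "hand" is the opening, from -1 (shut) to 1 (fully open), set as the call begins (left out, the last holds). The fingers move at their own pace and stop on an object; "grip_force" is the grip in N (left out, the last holds). Time passes only in rows, so rows that repeat a pose let the fingers close. It gives the time, the measured TCP pose, the force and the opening at its end, in the units of the state.
- monitor.get_obs(): the state, without advancing time (a new reading comes with each control period).
- cams.read_camera(name): name is "scene" or "top" or "wrist"; returns the picture (400x640x3 uint8, red, green, blue); there is no depth.
- cams.get_calibration(name): a dict with "fx", "fy", "cx", "cy" (pixels), "extrinsics" (4x4, takes a point from world to camera coordinates). Camera axes: x right, y down, z forward; pixel columns grow to the right and rows downward; lengths in m; the calibration is good to about 2 mm. A picture is of the moment at which its call begins: read the wrist's pose just before it. get_calibration takes no time and is no camera call; for the wrist camera it gives the pose at the moment of the call.
- bot.hand_in(): hands the job in, once; it reports no verdict.
Trained networks look in the newest picture that a camera, given by its name, has taken for a name from the list of things; names that differ only in an ending like _2 or _b are one class to them, and where a whole thing is asked for, a point or a joint stands for the part that bears it (a point fixed in the world has none). Each returns a list of dicts, best first, with "confidence" (0 to 1); they miss things now and then, are a little off and sometimes report something else, mostly with a low value. They report only what shows in the picture. A call takes as long as a camera call.
- finder.find_in(camera, target): "bbox" ([left, top, width, height] in pixels, round what is visible of it).
- finder.place_of(camera, target): "location" ([column, row] in pixels: a listed point, or the origin of a listed thing).
The state is a dict: "t": time; "q": joint angles; "joint_vel": joint speeds; "joint_torque": joint torques, N m; "eef_pos": TCP position; "tool_rot": TCP orientation; "contact_force": force on the tool from outside, world axes, zero at the start; "torque": the same for the moment, N m; "gripper_width": opening from 0.0 (shut) to 1.0 (fully open).
Only numpy, scipy, OpenCV 4.12 (cv2) and the standard library are available. Lean on these libraries where they do the work, as an engineer would, in place of code of your own. Each camera call takes 0.05 s, during which the arm holds its last target. There are 200 camera calls.

## Working session

There is one attempt and no reset: what is moved stays moved. The work goes in short steps, Python scripts to look and compute and a tool call to move; the robot and the scene stay as the last step left them, time stands still between calls to the robot, and variables do not carry over. Pictures are saved under pics/ and viewed, about 8 in all and at most 12, crops included, and the job is handed in when it is done.

Besides the shell and the picture viewer there is one more tool, called after ">>>" in YAML: its name, and indented under it one key for each argument. jog_arm: Moves the arm, as the interface text tells. Shift numbers are shares of 20 cm and turn numbers shares of 180 degrees, none past 1 either way. Its arguments: {"type":"object","properties":{"plan":{"type":"array","items":{"type":"object","properties":{"x":{"type":"number","minimum":-1,"maximum":1},"y":{"type":"number","minimum":-1,"maximum":1},"z":{"type":"number","minimum":-1,"maximum":1},"wx":{"type":"number","minimum":-1,"maximum":1},"wy":{"type":"number","minimum":-1,"maximum":1},"wz":{"type":"number","minimum":-1,"maximum":1}}}},"hand":{"type":"number"},"grip_force":{"type":"number"}},"required":["plan"]}

```bash
mkdir -p pics; cat > h.py <<'E'
import numpy as np, cv2
from station import monitor, cams, bot, finder
from scipy.spatial.transform import Rotation as R
def cal(n):
    c=cams.get_calibration(n); return np.array([[c['fx'],0,c['cx']],[0,c['fy'],c['cy']],[0,0,1]]),np.array(c['extrinsics'])
def proj(n,P):
    K,T=cal(n); p=K@(T[:3,:3]@np.array(P)+T[:3,3]); return p[:2]/p[2]
def atz(n,uv,z):
    K,T=cal(n); o=-T[:3,:3].T@T[:3,3]; d=T[:3,:3].T@np.linalg.inv(K)@np.array([uv[0],uv[1],1]); return o+d*(z-o[2])/d[2]
def pic(n,f):
    im=cams.read_camera(n); cv2.imwrite('pics/'+f,im[:,:,::-1]); return im
def rot(o): q=o['tool_rot']; return R.from_quat([q[1],q[2],q[3],q[0]])
E
python3 - <<'E'
from h import *
o=monitor.get_obs(); print(o['t'],o['eef_pos'],rot(o).as_matrix().round(3).tolist(),o['contact_force'])
Z={'well_rim':.116,'spin_key_top':.094,'release_key_top':.118,'lid_hinge':.118,'lid_lip':.25,'centrifuge':0,'tube_rack':0,'reagent_bottle':0,'beaker':0,'tip_box':0}
ims=[]
for n in('scene','top'):
    ims.append(cams.read_camera(n)); K,T=cal(n); print(n,(-T[:3,:3].T@T[:3,3]).round(3))
    for k,z in Z.items():
        r=finder.place_of(n,k)
        for d in r[:2]: print(k,round(d['confidence'],2),np.round(d['location'],1),atz(n,d['location'],z).round(4))
for i,n in enumerate(('scene','top')): cv2.imwrite(f'pics/{n}0.png',ims[i][:,:,::-1])
E
```

```text
0.0 [ 0.14897478 -0.65776493  0.23032175] [[0.975, 0.221, -0.001], [0.221, -0.975, 0.002], [-0.0, -0.002, -1.0]] [-0.29286703  0.03772543 -0.52126419]
scene [ 1.125 -0.059  0.888]
well_rim 0.63 [389.6 177.2] [0.5427 0.1059 0.116 ]
spin_key_top 0.52 [391.6 179.2] [0.5315 0.1141 0.094 ]
lid_hinge 0.61 [268.4 202.9] [ 0.596  -0.1383  0.118 ]
lid_hinge 0.37 [429.3 185.6] [0.5688 0.1818 0.118 ]
lid_lip 0.89 [326.2 151.6] [ 0.5827 -0.0259  0.25  ]
centrifuge 0.72 [336.2 237. ] [ 0.6101 -0.0038  0.    ]
centrifuge 0.51 [442.7 254.1] [ 0.6611  0.2156 -0.    ]
tube_rack 0.76 [445.3 255.1] [0.6636 0.2205 0.    ]
reagent_bottle 0.9 [254.6 204.1] [ 0.5169 -0.1814  0.    ]
beaker 0.89 [428.1 185.9] [0.4844 0.2159 0.    ]
top [ 0.364 -0.011  1.029]
well_rim 0.7 [223.1 258.5] [0.4682 0.195  0.116 ]
well_rim 0.69 [256.2 222.4] [0.5461 0.1184 0.116 ]
spin_key_top 0.66 [264.1 226. ] [0.5408 0.1033 0.094 ]
spin_key_top 0.62 [258.3 220. ] [0.556  0.1165 0.094 ]
release_key_top 0.63 [264.8 156. ] [0.705  0.0934 0.118 ]
lid_hinge 0.87 [362.2 194.6] [ 0.5963 -0.1292  0.118 ]
lid_lip 0.7 [218.7 260.3] [0.45   0.1732 0.25  ]
lid_lip 0.66 [316.1 172.6] [ 0.614  -0.0236  0.25  ]
centrifuge 0.8 [309.2 206.1] [ 0.604  -0.0043  0.    ]
tube_rack 0.65 [223.3 193.7] [0.6512 0.2192 0.    ]
reagent_bottle 0.79 [385.9 237.2] [ 0.5105 -0.1952  0.    ]
reagent_bottle 0.48 [364.6 195.3] [ 0.624  -0.1507  0.    ]
beaker 0.89 [223.8 256.6] [0.4861 0.2193 0.    ]
tip_box 0.7 [393.1 193.8] [ 0.6235 -0.2255  0.    ]
```

View pics/scene0.png

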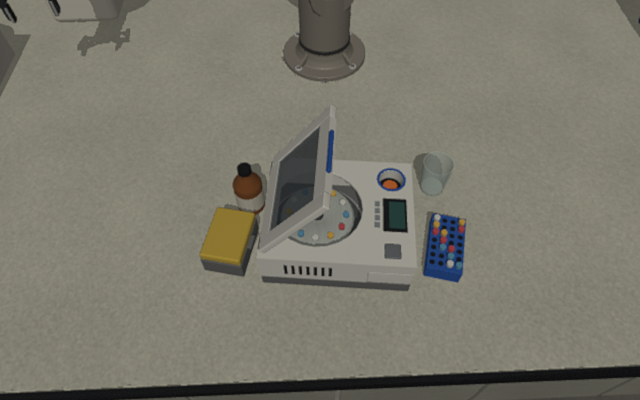

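View pics/top0.png

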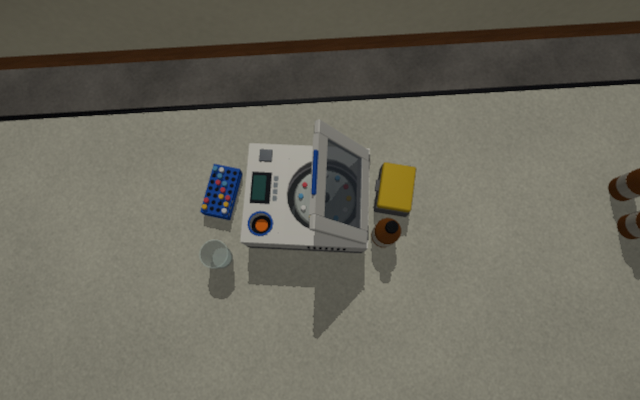

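The scene view shows the lid open at about (326,150), the well at (390,179), the beaker at (433,172) and the rack at (445,247). In the top view the well is at (261,223), the grey key at (265,155) and the lip at (315,172). I'll refine these by colour segmentation and triangulation.

```bash
cat > m.py <<'E'
from h import *
def ctr(n,f,hue,box,z,smin=120,vmin=40):
    im=cv2.imread('pics/'+f); h=cv2.cvtColor(im,cv2.COLOR_BGR2HSV); l,t,r,b=box
    m=cv2.inRange(h,(hue[0],smin,vmin),(hue[1],255,255)); k=np.zeros_like(m); k[t:b,l:r]=m[t:b,l:r]
    c=max(cv2.findContours(k,cv2.RETR_EXTERNAL,cv2.CHAIN_APPROX_NONE)[0],key=cv2.contourArea)
    e=cv2.fitEllipse(cv2.convexHull(c)); print(n,hue,np.round(e[0],1),np.round(e[1],1),cv2.boundingRect(c),atz(n,e[0],z).round(4)); return e[0]
E
python3 - <<'E'
from m import *
ctr('top','top0.png',(100,130),(240,205,280,242),.115)
ctr('scene','scene0.png',(100,130),(370,162,410,198),.115)
ctr('top','top0.png',(3,18),(240,205,280,242),.094)
a=ctr('top','top0.png',(100,130),(308,145,322,200),.2)
b=ctr('scene','scene0.png',(100,130),(322,125,340,175),.2)
def ray(n,uv):
    K,T=cal(n); return -T[:3,:3].T@T[:3,3],T[:3,:3].T@np.linalg.inv(K)@np.array([*uv,1])
o1,d1=ray('top',a);o2,d2=ray('scene',b)
s=np.linalg.lstsq(np.c_[d1,-d2],o2-o1,rcond=None)[0]; p,q=o1+s[0]*d1,o2+s[1]*d2; print('lip',p.round(4),q.round(4))
im=cv2.imread('pics/top0.png')[130:260,190:420]; cv2.imwrite('pics/topc.png',cv2.resize(im,None,fx=3.4,fy=3.4,interpolation=cv2.INTER_CUBIC))
E
```

```text
top (100, 130) [259.7 223.1] [23.8 24.7] (248, 212, 25, 24) [0.5441 0.1105 0.115 ]
scene (100, 130) [390.9 179.4] [21.6 27.7] (377, 169, 28, 22) [0.5475 0.1081 0.115 ]
top (3, 18) [261.  224.8] [12.9 13.5] (255, 219, 13, 13) [0.544  0.1105 0.094 ]
top (100, 130) [314.4 171.2] [ 4.5 50.8] (312, 150, 6, 45) [ 0.6333 -0.0211  0.2   ]
scene (100, 130) [329.9 150.3] [ 5.5 45.3] (327, 130, 7, 43) [ 0.5375 -0.0162  0.2   ]
lip [ 0.6069 -0.0201  0.2813] [ 0.6068 -0.0213  0.2813]
```

View pics/topc.png

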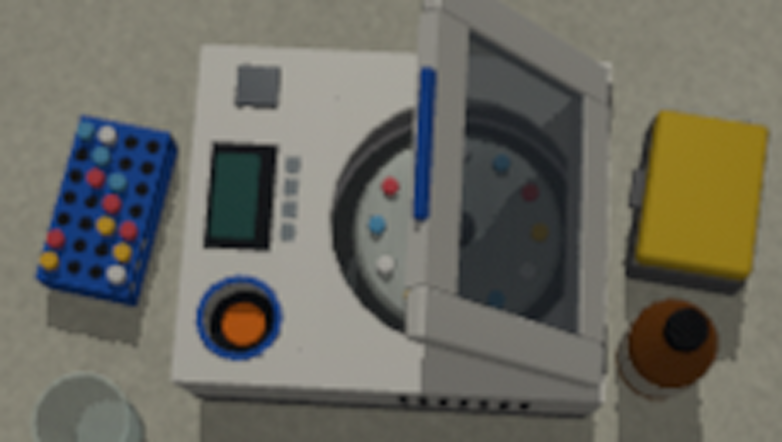

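Both cameras agree: the well is at about (0.545, 0.110) and the lip triangulates to (0.607, -0.021, 0.281), so the lid is at about 0.95 rad. The crop shows the ring at (240,318), the key at (243,325) and the grey key at (258,87). I'll shut the fingers and travel high.

>>> jog_arm:
  plan:
    - {"x":0.3,"y":-0.25,"z":-0.2}
    - {"x":0.95,"y":-0.8,"z":-0.5}
    - {"x":0.95,"y":-0.8,"z":-0.5}
    - {"x":0.95,"y":-0.8,"z":-0.5}
    - {"x":0.95,"y":-0.8,"z":-0.5}
    - {"x":0.95,"y":-0.8,"z":-0.5}
    - {"x":0.95,"y":-0.8,"z":-0.5}
    - {"x":0.95,"y":-0.8,"z":-0.5}
    - {"x":0.95,"y":-0.8,"z":-0.5}
  hand: -1
  grip_force: 30

```text
invalid input at $.plan[0]: expected keys x, y, z, wx, wy, wz
```

>>> jog_arm:
  plan:
    - {"x":0.95,"y":-0.8}
    - {"x":0.95,"y":-0.8}
    - {"x":0.95,"y":-0.8}
    - {"x":0.95,"y":-0.8}
    - {"x":0.95,"y":-0.8}
    - {"x":0.95,"y":-0.8}
    - {"x":0.95,"y":-0.8}
    - {"x":0.95,"y":-0.8}
    - {"x":0.95,"y":-0.8}
    - {"x":0.95,"y":-0.8}

```text
invalid input at $.plan[0]: expected keys x, y, z, wx, wy, wz
```

>>> jog_arm:
  plan:
    - {"x":0.3,"y":-0.25,"z":-0.2,"wx":0,"wy":0,"wz":0}
    - {"x":0.95,"y":-0.8,"z":-0.5,"wx":0,"wy":0,"wz":0}
    - {"x":0.95,"y":-0.8,"z":-0.5,"wx":0,"wy":0,"wz":0}
    - {"x":0.95,"y":-0.8,"z":-0.5,"wx":0,"wy":0,"wz":0}
    - {"x":0.95,"y":-0.8,"z":-0.5,"wx":0,"wy":0,"wz":0}
    - {"x":0.95,"y":-0.8,"z":-0.5,"wx":0,"wy":0,"wz":0}
    - {"x":0.95,"y":-0.8,"z":-0.5,"wx":0,"wy":0,"wz":0}
    - {"x":0.95,"y":-0.8,"z":-0.5,"wx":0,"wy":0,"wz":0}
    - {"x":0.95,"y":-0.8,"z":-0.5,"wx":0,"wy":0,"wz":0}
  hand: -1
  grip_force: 30

```text
t: 1.85
eef_pos: [0.2999, -0.4598, 0.332]
tool_rot: [0.001, 0.994, 0.112, 0.0]
contact_force: [-0.4, -0.5, -0.3]
gripper_width: 0.001
```

>>> jog_arm:
  plan:
    - {"x":0.95,"y":-0.8,"z":0,"wx":0,"wy":0,"wz":0}
    - {"x":0.95,"y":-0.8,"z":0,"wx":0,"wy":0,"wz":0}
    - {"x":0.95,"y":-0.8,"z":0,"wx":0,"wy":0,"wz":0}
    - {"x":0.95,"y":-0.8,"z":0,"wx":0,"wy":0,"wz":0}
    - {"x":0.95,"y":-0.8,"z":0,"wx":0,"wy":0,"wz":0}
    - {"x":0.95,"y":-0.8,"z":0,"wx":0,"wy":0,"wz":0}
    - {"x":0.95,"y":-0.8,"z":0,"wx":0,"wy":0,"wz":0}
    - {"x":0.95,"y":-0.8,"z":0,"wx":0,"wy":0,"wz":0}
    - {"x":0.95,"y":-0.8,"z":0,"wx":0,"wy":0,"wz":0}
    - {"x":0.95,"y":-0.8,"z":0,"wx":0,"wy":0,"wz":0}

```text
t: 2.68
eef_pos: [0.448, -0.2638, 0.3314]
tool_rot: [0.001, 0.994, 0.11, -0.0]
contact_force: [-0.0, 0.6, -0.6]
gripper_width: 0.001
```

>>> jog_arm:
  plan:
    - {"x":0.97,"y":-0.79,"z":0,"wx":0,"wy":0,"wz":0}
    - {"x":0.97,"y":-0.79,"z":0,"wx":0,"wy":0,"wz":0}
    - {"x":0.97,"y":-0.79,"z":0,"wx":0,"wy":0,"wz":0}
    - {"x":0.97,"y":-0.79,"z":0,"wx":0,"wy":0,"wz":0}
    - {"x":0.97,"y":-0.79,"z":0,"wx":0,"wy":0,"wz":0}
    - {"x":0.97,"y":-0.79,"z":0,"wx":0,"wy":0,"wz":0}
    - {"x":0.97,"y":-0.79,"z":0,"wx":0,"wy":0,"wz":0}
    - {"x":0.97,"y":-0.79,"z":0,"wx":0,"wy":0,"wz":0}
    - {"x":0.97,"y":-0.79,"z":0,"wx":0,"wy":0,"wz":0}

```text
t: 3.43
eef_pos: [0.6021, -0.0696, 0.3304]
tool_rot: [0.001, 0.994, 0.109, -0.001]
contact_force: [0.4, -0.9, 0.0]
gripper_width: -0.003
```

```bash
python3 - <<'E'
from h import *
o=monitor.get_obs(); print(o['t'],o['eef_pos'],rot(o).as_matrix().round(3).tolist(),o['contact_force'],np.round(o['q'],2))
a=pic('scene','s1.png')
E
```

```text
3.4333 [ 0.60212766 -0.0696383   0.33038855] [[0.976, 0.217, -0.002], [0.217, -0.976, -0.003], [-0.002, 0.002, -1.0]] [ 0.43977235 -0.9259337   0.0381078 ] [ 0.31  0.32 -0.39  1.58  0.13  1.27 -1.45]
```

View pics/s1.png

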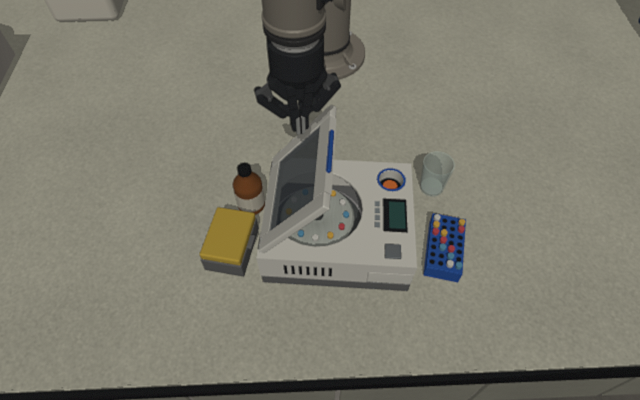

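The fingers are over the lid at (303,128), and the lid hasn't been touched. The knuckles are wide along the jaw axis, so I'll turn the hand about 100° to put the jaw axis parallel to the hinge.

>>> jog_arm:
  plan:
    - {"x":0,"y":0,"z":0,"wx":0,"wy":0,"wz":0.03}
    - {"x":0,"y":0,"z":0,"wx":0,"wy":0,"wz":0.55}
    - {"x":0,"y":0,"z":0,"wx":0,"wy":0,"wz":0.55}
    - {"x":0,"y":0,"z":0,"wx":0,"wy":0,"wz":0.55}
    - {"x":0,"y":0,"z":0,"wx":0,"wy":0,"wz":0.55}
    - {"x":0,"y":0,"z":0,"wx":0,"wy":0,"wz":0.55}
    - {"x":0,"y":0,"z":0,"wx":0,"wy":0,"wz":0.55}
    - {"x":0,"y":0,"z":0,"wx":0,"wy":0,"wz":0.55}
    - {"x":0,"y":0,"z":0,"wx":0,"wy":0,"wz":0.55}
    - {"x":0,"y":0,"z":0,"wx":0,"wy":0,"wz":0.55}
    - {"x":0,"y":0,"z":0,"wx":0,"wy":0,"wz":0.55}
    - {"x":0,"y":0,"z":0,"wx":0,"wy":0,"wz":0.55}

```text
t: 4.48
eef_pos: [0.601, -0.0732, 0.3309]
tool_rot: [0.002, 0.807, -0.59, 0.001]
contact_force: [-0.5, -1.2, 0.8]
gripper_width: -0.001
```

```bash
python3 - <<'E'
from h import *
o=monitor.get_obs(); M=rot(o).as_matrix(); print(o['t'],o['eef_pos'],M.round(3).tolist(),o['contact_force'],np.round(o['q'],2))
hy,hx=-.13,.597
for th in(.9,.7,.5,.3,.15,.05,0):
    s=.165; P=np.array([.602,hy+s*np.cos(th)-.01*np.sin(th)-.011,.118+s*np.sin(th)+.01*np.cos(th)])
    print(th,P.round(3),(M.T@(P-o['eef_pos'])/.2).round(3))
E
```

```text
4.4833 [ 0.60103506 -0.07318839  0.33091206] [[0.303, -0.953, -0.001], [-0.953, -0.303, -0.004], [0.003, 0.002, -1.0]] [-0.50962456 -1.24959986  0.78918494] [ 0.14  0.3  -0.16  1.59  0.05  1.26 -2.86]
0.9 [ 0.602 -0.046  0.253] [-0.128 -0.046  0.387]
0.7 [ 0.602 -0.021  0.232] [-0.248 -0.085  0.494]
0.5 [ 0.602 -0.001  0.206] [-0.345 -0.116  0.624]
0.3 [0.602 0.014 0.176] [-0.415 -0.138  0.771]
0.15 [0.602 0.021 0.153] [-0.449 -0.149  0.89 ]
0.05 [0.602 0.023 0.136] [-0.461 -0.153  0.972]
0 [0.602 0.024 0.128] [-0.465 -0.154  1.013]
```

Joint 7 went to -2.86, close to its limit, so I'll turn back 25°.

>>> jog_arm:
  plan:
    - {"x":0,"y":0,"z":0,"wx":0,"wy":0,"wz":-0.03}
    - {"x":-0.1,"y":-0.03,"z":0.1,"wx":0,"wy":0,"wz":-0.15}
    - {"x":-0.1,"y":-0.03,"z":0.1,"wx":0,"wy":0,"wz":-0.15}
    - {"x":-0.1,"y":-0.03,"z":0.1,"wx":0,"wy":0,"wz":-0.15}
    - {"x":-0.1,"y":-0.03,"z":0.1,"wx":0,"wy":0,"wz":-0.15}
    - {"x":-0.1,"y":-0.03,"z":0.1,"wx":0,"wy":0,"wz":-0.15}

```text
t: 4.98
eef_pos: [0.6002, -0.0548, 0.3111]
tool_rot: [0.002, 0.921, -0.389, 0.0]
contact_force: [-0.8, -1.1, 0.1]
gripper_width: -0.002
```

```bash
python3 - <<'E'
from h import *
o=monitor.get_obs(); M=rot(o).as_matrix(); print(o['t'],o['eef_pos'],M.round(3).tolist(),o['contact_force'],np.round(o['q'],2))
hy,hx=-.13,.597
for th in(.9,.8,.7,.6,.5,.4,.3,.2,.15,.05,0):
    s=.165; P=np.array([.602,hy+s*np.cos(th)-.01*np.sin(th)-.011,.118+s*np.sin(th)+.01*np.cos(th)])
    print(th,P.round(3),(M.T@(P-o['eef_pos'])/.2).round(3))
E
```

```text
4.9833 [ 0.60018959 -0.05478546  0.31110637] [[0.698, -0.716, -0.001], [-0.716, -0.698, -0.005], [0.003, 0.004, -1.0]] [-0.78775248 -1.09440804  0.1094257 ] [ 0.17  0.31 -0.24  1.62  0.08  1.22 -2.45]
0.9 [ 0.602 -0.046  0.253] [-0.025 -0.037  0.288]
0.8 [ 0.602 -0.033  0.243] [-0.072 -0.083  0.338]
0.7 [ 0.602 -0.021  0.232] [-0.115 -0.125  0.395]
0.6 [ 0.602 -0.01   0.219] [-0.154 -0.163  0.457]
0.5 [ 0.602 -0.001  0.206] [-0.188 -0.196  0.525]
0.4 [0.602 0.007 0.191] [-0.217 -0.225  0.597]
0.3 [0.602 0.014 0.176] [-0.241 -0.248  0.672]
0.2 [0.602 0.019 0.161] [-0.259 -0.266  0.751]
0.15 [0.602 0.021 0.153] [-0.266 -0.273  0.791]
0.05 [0.602 0.023 0.136] [-0.276 -0.282  0.873]
0 [0.602 0.024 0.128] [-0.278 -0.285  0.914]
```

>>> jog_arm:
  plan:
    - {"x":-0.01,"y":-0.02,"z":0.1,"wx":0,"wy":0,"wz":0}
    - {"x":-0.02,"y":-0.03,"z":0.2,"wx":0,"wy":0,"wz":0}
    - {"x":-0.025,"y":-0.035,"z":0.25,"wx":0,"wy":0,"wz":0}
    - {"x":-0.025,"y":-0.04,"z":0.29,"wx":0,"wy":0,"wz":0}
    - {"x":-0.05,"y":-0.06,"z":0.31,"wx":0,"wy":0,"wz":0}
    - {"x":-0.07,"y":-0.08,"z":0.34,"wx":0,"wy":0,"wz":0}
    - {"x":-0.09,"y":-0.105,"z":0.365,"wx":0,"wy":0,"wz":0}
    - {"x":-0.115,"y":-0.125,"z":0.395,"wx":0,"wy":0,"wz":0}
    - {"x":-0.135,"y":-0.145,"z":0.425,"wx":0,"wy":0,"wz":0}
    - {"x":-0.155,"y":-0.165,"z":0.46,"wx":0,"wy":0,"wz":0}

```text
t: 5.82
eef_pos: [0.6026, -0.0088, 0.2189]
tool_rot: [0.002, 0.921, -0.388, 0.001]
contact_force: [0.8, -1.0, 0.9]
gripper_width: 0.002
```

```bash
python3 - <<'E'
from h import *
o=monitor.get_obs(); M=rot(o).as_matrix(); print(o['t'],o['eef_pos'],o['contact_force'],np.round(o['q'],2))
a=pic('scene','s2.png'); b=pic('top','t2.png')
cv2.imwrite('pics/c2.png',np.hstack([cv2.resize(x,None,fx=2,fy=2)for x in(a[90:290,220:420],b[100:300,200:400])])[:,:,::-1])
for th in(.5,.4,.3,.2,.15,.1,.05,0):
    s=.165; P=np.array([.602,-.13+s*np.cos(th)-.01*np.sin(th)-.011,.118+s*np.sin(th)+.01*np.cos(th)])
    print(th,P.round(3),(M.T@(P-o['eef_pos'])/.2).round(3))
E
```

```text
5.8167 [ 0.60255143 -0.00877639  0.21887777] [ 0.78096344 -0.97812408  0.90611458] [ 0.11  0.38 -0.26  1.73  0.11  1.04 -2.56]
0.5 [ 0.602 -0.001  0.206] [-0.03  -0.025  0.065]
0.4 [0.602 0.007 0.191] [-0.059 -0.054  0.137]
0.3 [0.602 0.014 0.176] [-0.083 -0.077  0.212]
0.2 [0.602 0.019 0.161] [-0.101 -0.095  0.291]
0.15 [0.602 0.021 0.153] [-0.108 -0.102  0.331]
0.1 [0.602 0.022 0.144] [-0.114 -0.107  0.372]
0.05 [0.602 0.023 0.136] [-0.118 -0.111  0.413]
0 [0.602 0.024 0.128] [-0.121 -0.114  0.454]
```

View pics/c2.png

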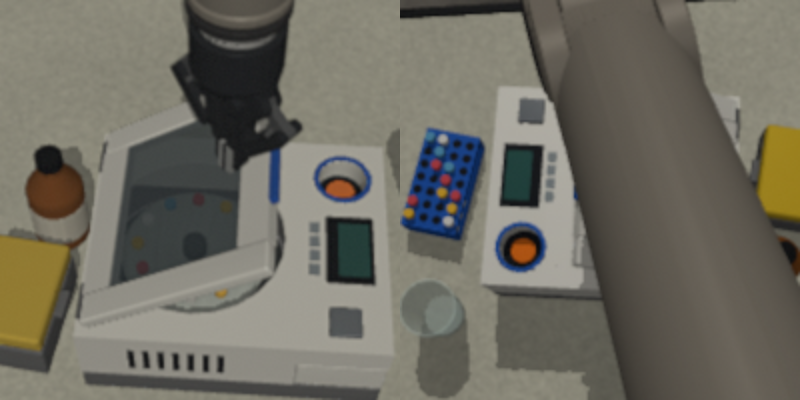

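The lid is following down, with the fingertips at (230,160) in the left crop on the front of the frame. Continuing along the arc.

>>> jog_arm:
  plan:
    - {"x":-0.015,"y":-0.013,"z":0.03,"wx":0,"wy":0,"wz":0}
    - {"x":-0.03,"y":-0.025,"z":0.065,"wx":0,"wy":0,"wz":0}
    - {"x":-0.045,"y":-0.04,"z":0.1,"wx":0,"wy":0,"wz":0}
    - {"x":-0.06,"y":-0.055,"z":0.14,"wx":0,"wy":0,"wz":0}
    - {"x":-0.07,"y":-0.065,"z":0.175,"wx":0,"wy":0,"wz":0}
    - {"x":-0.083,"y":-0.077,"z":0.21,"wx":0,"wy":0,"wz":0}
    - {"x":-0.093,"y":-0.085,"z":0.25,"wx":0,"wy":0,"wz":0}
    - {"x":-0.1,"y":-0.095,"z":0.29,"wx":0,"wy":0,"wz":0}
    - {"x":-0.108,"y":-0.102,"z":0.33,"wx":0,"wy":0,"wz":0}
    - {"x":-0.114,"y":-0.107,"z":0.37,"wx":0,"wy":0,"wz":0}
    - {"x":-0.118,"y":-0.11,"z":0.4,"wx":0,"wy":0,"wz":0}
    - {"x":-0.12,"y":-0.11,"z":0.42,"wx":0,"wy":0,"wz":0}

```text
t: 6.92
eef_pos: [0.5997, 0.0246, 0.1324]
tool_rot: [0.002, 0.922, -0.388, -0.001]
contact_force: [0.3, -0.2, 2.5]
gripper_width: 0.001
```

>>> jog_arm:
  plan:
    - {"x":0,"y":0,"z":0.01,"wx":0,"wy":0,"wz":0}
    - {"x":0,"y":0,"z":0.015,"wx":0,"wy":0,"wz":0}
    - {"x":0,"y":0,"z":0.02,"wx":0,"wy":0,"wz":0}
    - {"x":0,"y":0,"z":0.02,"wx":0,"wy":0,"wz":0}

```text
t: 7.25
eef_pos: [0.5996, 0.0246, 0.1285]
tool_rot: [0.002, 0.922, -0.388, -0.001]
contact_force: [0.2, 0.3, 0.5]
gripper_width: 0.003
```

>>> jog_arm:
  plan:
    - {"x":0,"y":0,"z":0.005,"wx":0,"wy":0,"wz":0}
    - {"x":0,"y":0,"z":0.01,"wx":0,"wy":0,"wz":0}
    - {"x":0,"y":0,"z":0.01,"wx":0,"wy":0,"wz":0}

```text
t: 7.5
eef_pos: [0.5999, 0.0247, 0.1273]
tool_rot: [0.002, 0.922, -0.388, -0.001]
contact_force: [-1.9, -0.3, 6.3]
gripper_width: -0.005
```

Force rises to 6.3 N at z = 0.127, which is the lid's hard stop height. I'll hold briefly, then lift and look.

>>> jog_arm:
  plan:
    - {"x":0,"y":0,"z":0.003,"wx":0,"wy":0,"wz":0}
    - {"x":0,"y":0,"z":0.003,"wx":0,"wy":0,"wz":0}
    - {"x":0,"y":0,"z":0.003,"wx":0,"wy":0,"wz":0}
    - {"x":0,"y":0,"z":-0.1,"wx":0,"wy":0,"wz":0}
    - {"x":0,"y":0,"z":-0.25,"wx":0,"wy":0,"wz":0}
    - {"x":0,"y":0,"z":-0.4,"wx":0,"wy":0,"wz":0}
    - {"x":0,"y":0,"z":-0.4,"wx":0,"wy":0,"wz":0}

```text
t: 8.08
eef_pos: [0.6036, 0.0254, 0.2134]
tool_rot: [-0.0, 0.922, -0.388, 0.003]
contact_force: [0.8, 0.5, 1.0]
gripper_width: -0.004
```

```bash
python3 - <<'E'
from m import *
o=monitor.get_obs(); M=rot(o).as_matrix(); print(o['t'],o['eef_pos'],o['contact_force'],np.round(o['q'],2))
a=pic('scene','s3.png'); b=pic('top','t3.png'); K,T=cal('wrist'); c=pic('wrist','w3.png')
ctr('scene','s3.png',(100,130),(370,162,410,198),.115)
ctr('scene','s3.png',(3,18),(375,168,405,195),.094)
ctr('top','t3.png',(100,130),(240,205,280,242),.115)
cv2.imwrite('pics/c3.png',np.hstack([cv2.resize(x,None,fx=2,fy=2)for x in(a[90:290,220:420],b[100:300,200:400])])[:,:,::-1])
for P in([.545,.1105,.18],[.545,.1105,.118],[.545,.1105,.09]): print((M.T@(np.array(P)-o['eef_pos'])/.2).round(3))
E
```

```text
8.0833 [0.60360464 0.02538447 0.21343832] [0.78617531 0.48234262 1.01284676] [ 0.06  0.39 -0.27  1.74  0.12  1.02 -2.62]
scene (100, 130) [390.9 179.4] [21.6 27.7] (377, 169, 28, 22) [0.5475 0.1081 0.115 ]
scene (3, 18) [389.9 183.8] [ 8.7 14.9] (383, 180, 15, 9) [0.5431 0.1091 0.094 ]
top (100, 130) [259.7 223.2] [23.8 24.7] (248, 212, 24, 24) [0.5441 0.1105 0.115 ]
[-0.51  -0.088  0.164]
[-0.512 -0.087  0.474]
[-0.513 -0.086  0.614]
```

View pics/c3.png

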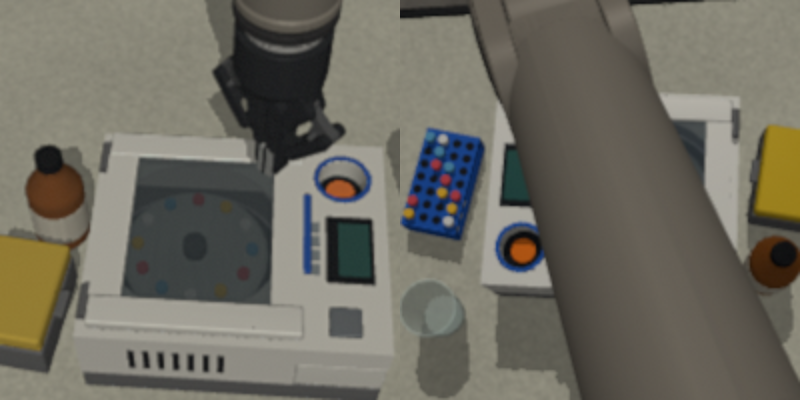

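View pics/w3.png

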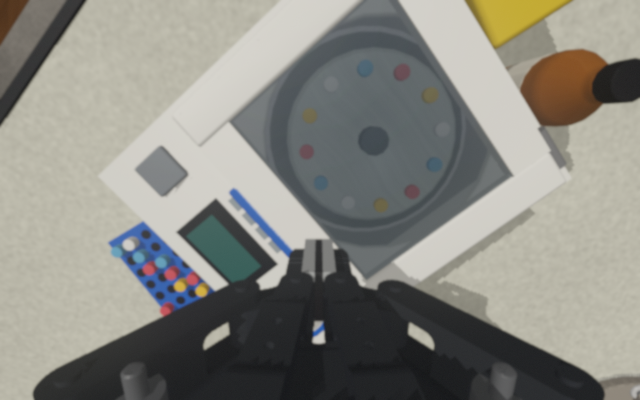

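The lid is flat and shut, with the lip lying on the console at (306,233) in the crop. In the wrist view the keys are untouched. I'll move above the well, backing joint 7 off a little.

>>> jog_arm:
  plan:
    - {"x":-0.15,"y":-0.03,"z":0,"wx":0,"wy":0,"wz":-0.03}
    - {"x":-0.3,"y":-0.05,"z":0.03,"wx":0,"wy":0,"wz":-0.06}
    - {"x":-0.45,"y":-0.08,"z":0.1,"wx":0,"wy":0,"wz":-0.1}
    - {"x":-0.51,"y":-0.087,"z":0.16,"wx":0,"wy":0,"wz":-0.1}
    - {"x":-0.51,"y":-0.087,"z":0.16,"wx":0,"wy":0,"wz":-0.1}
    - {"x":-0.51,"y":-0.087,"z":0.16,"wx":0,"wy":0,"wz":-0.1}
    - {"x":-0.51,"y":-0.087,"z":0.16,"wx":0,"wy":0,"wz":-0.1}

```text
t: 8.82
eef_pos: [0.5415, 0.1083, 0.1748]
tool_rot: [0.003, 0.971, -0.24, -0.001]
contact_force: [1.2, -0.2, 0.6]
gripper_width: -0.001
```

```bash
python3 - <<'E'
from m import *
o=monitor.get_obs(); M=rot(o).as_matrix(); print(o['t'],o['eef_pos'],M.round(3).tolist(),o['contact_force'],np.round(o['q'],2))
a=pic('scene','s4.png'); c=pic('wrist','w4.png'); print(proj('wrist',[.545,.1097,.116]),proj('wrist',o['eef_pos']))
ctr('scene','s4.png',(100,130),(355,185,382,235),.124)
cv2.imwrite('pics/c4.png',np.hstack([cv2.resize(a[110:235,320:470],(480,400)),c[:,160:480]])[:,:,::-1])
for P in([.545,.1097,.118],[.545,.1097,.094],[.545,.1097,.0885]): print((M.T@(np.array(P)-o['eef_pos'])/.2).round(3))
E
```

```text
8.8167 [0.54154061 0.10834912 0.17476177] [[0.885, -0.465, -0.004], [-0.465, -0.885, -0.004], [-0.001, 0.005, -1.0]] [ 1.21757041 -0.24224584  0.64648443] [-0.02  0.37 -0.36  1.88  0.16  0.92 -2.51]
[313.78581799 216.11847835] [317.97533143 255.41940035]
scene (100, 130) [373.2 206.6] [ 6.3 39.2] (372, 188, 3, 39) [0.618  0.0638 0.124 ]
[ 0.012 -0.016  0.284]
[ 0.013 -0.016  0.404]
[ 0.013 -0.016  0.431]
```

View pics/c4.png

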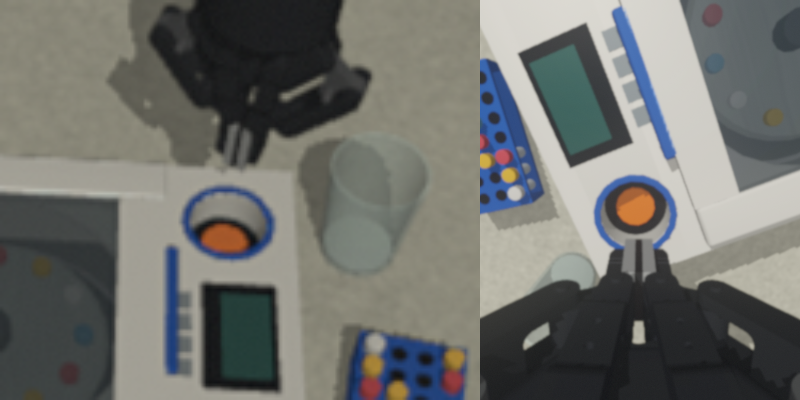

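The ring in the wrist picture, at (315,216), matches the projection of my estimate (313.8,216.1). Descending slowly.

>>> jog_arm:
  plan:
    - {"x":0.013,"y":-0.016,"z":0.05,"wx":0,"wy":0,"wz":0}
    - {"x":0.013,"y":-0.016,"z":0.12,"wx":0,"wy":0,"wz":0}
    - {"x":0.013,"y":-0.016,"z":0.19,"wx":0,"wy":0,"wz":0}
    - {"x":0.013,"y":-0.016,"z":0.25,"wx":0,"wy":0,"wz":0}
    - {"x":0.013,"y":-0.016,"z":0.28,"wx":0,"wy":0,"wz":0}
    - {"x":0.013,"y":-0.016,"z":0.31,"wx":0,"wy":0,"wz":0}
    - {"x":0.013,"y":-0.016,"z":0.34,"wx":0,"wy":0,"wz":0}
    - {"x":0.013,"y":-0.016,"z":0.36,"wx":0,"wy":0,"wz":0}
    - {"x":0.013,"y":-0.016,"z":0.37,"wx":0,"wy":0,"wz":0}
    - {"x":0.013,"y":-0.016,"z":0.37,"wx":0,"wy":0,"wz":0}

```text
t: 9.75
eef_pos: [0.5456, 0.1096, 0.1011]
tool_rot: [0.002, 0.971, -0.24, -0.001]
contact_force: [-0.7, 0.2, -0.3]
gripper_width: 0.004
```

>>> jog_arm:
  plan:
    - {"x":0,"y":0,"z":0.015,"wx":0,"wy":0,"wz":0}
    - {"x":0,"y":0,"z":0.03,"wx":0,"wy":0,"wz":0}
    - {"x":0,"y":0,"z":0.04,"wx":0,"wy":0,"wz":0}
    - {"x":0,"y":0,"z":0.05,"wx":0,"wy":0,"wz":0}
    - {"x":0,"y":0,"z":0.055,"wx":0,"wy":0,"wz":0}
    - {"x":0,"y":0,"z":0.055,"wx":0,"wy":0,"wz":0}

```text
t: 10.25
eef_pos: [0.5458, 0.1096, 0.0902]
tool_rot: [0.002, 0.971, -0.24, -0.001]
contact_force: [-0.2, -0.2, 2.8]
gripper_width: 0.0
```

>>> jog_arm:
  plan:
    - {"x":0,"y":0,"z":0.004,"wx":0,"wy":0,"wz":0}
    - {"x":0,"y":0,"z":0.007,"wx":0,"wy":0,"wz":0}
    - {"x":0,"y":0,"z":0.007,"wx":0,"wy":0,"wz":0}

```text
t: 10.5
eef_pos: [0.5459, 0.1096, 0.0891]
tool_rot: [0.002, 0.971, -0.24, -0.0]
contact_force: [-1.2, -0.1, 4.6]
gripper_width: -0.001
```

>>> jog_arm:
  plan:
    - {"x":0,"y":0,"z":0.003,"wx":0,"wy":0,"wz":0}
    - {"x":0,"y":0,"z":0.005,"wx":0,"wy":0,"wz":0}
    - {"x":0,"y":0,"z":0.005,"wx":0,"wy":0,"wz":0}
    - {"x":0,"y":0,"z":0.005,"wx":0,"wy":0,"wz":0}
    - {"x":0,"y":0,"z":0.005,"wx":0,"wy":0,"wz":0}

```text
t: 10.92
eef_pos: [0.5459, 0.1097, 0.089]
tool_rot: [0.002, 0.971, -0.24, -0.0]
contact_force: [-3.4, -1.4, 10.3]
gripper_width: -0.001
```

```bash
python3 - <<'E'
from m import *
a=pic('scene','s5.png'); pic('top','t5.png')
for i in range(4): cams.read_camera('scene'); o=monitor.get_obs(); print(o['t'],np.round(o['eef_pos'],4),np.round(o['contact_force'],1))
cv2.imwrite('pics/c5.png',cv2.resize(a[110:290,200:480],None,fx=2.8,fy=2.8)[:,:,::-1])
E
```

```text
11.0667 [0.5459 0.1096 0.089 ] [-3.3  0.1 10.2]
11.1167 [0.5459 0.1096 0.089 ] [-3.5 -1.9 11. ]
11.1667 [0.5459 0.1096 0.089 ] [-2.6 -0.6 10. ]
11.2167 [0.5459 0.1096 0.089 ] [-2.3 -1.3 11.2]
```

View pics/c5.png

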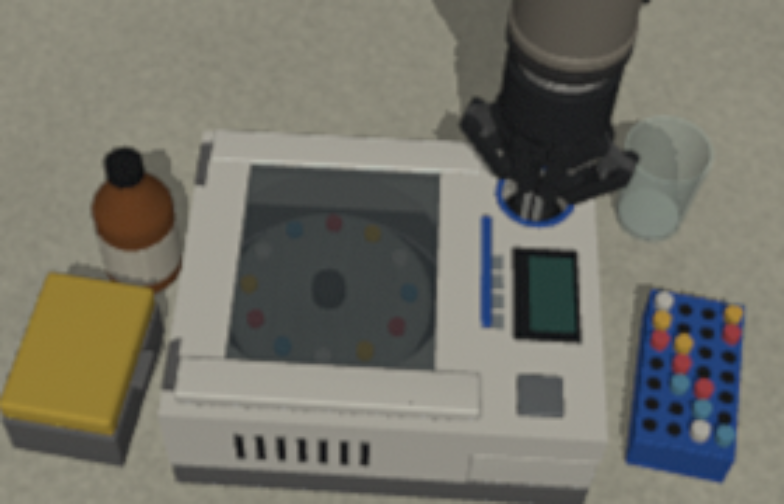

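The fingers are in the well at (535,205), the lid is shut, and the key is at its stop: the tip is at 0.089 m with about 10 N, steady. The bystanders stand where they were. Handing in.

```bash
python3 -c "
from station import bot,monitor
print(bot.hand_in()); o=monitor.get_obs(); print(o['t'],o['eef_pos'],o['contact_force'])"
```

```text
the job is handed in; nothing more can be done
None
the job is handed in; nothing more can be done
```

The lid is shut and the orange short-spin key was held fully in when I handed the job in, at about 11 s of the 42 s allowed. No verdict is reported.

- **Lid:** I pushed it down along its arc with closed fingertips until it stopped at z = 0.127 m with about 6 N. It stayed flat in the later pictures.
- **Spin key:** The fingertips held steady at z = 0.089 m with about 10–11 N upward and 2–3 N sideways. That height is the key's full-travel stop.
- **Surroundings:** In the last scene picture the four bystanders stood upright with no visible movement, and the arm never went near the grey release key. I judged both by eye and did not measure them.
- **Disagreement:** The two cameras differed by about 3 mm on the well's centre. I used a middle value, which the wrist picture confirmed.
- **Not checked:** The reading after hand-in was not available.

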